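Shift the feed gearbox through its H gate and lock it

TASK

Put the feed gearbox into another speed: slide the gate lock to the right until the gate is clear, push the black-knobbed lever out of its near right slot, across the middle and fully home into the far left slot of the H gate, then slide the gate lock back to the left, fully home, so that the lever cannot jump out. Only push, with the closed fingertips or the outside of the fingers: never take the lever's knob or the lock's post between the fingers, do not force the lever, and leave the other things on the bench where they are. Left, right, near and far are as the robot sees the gearbox.

Things in the scene. Friction and masses are not known exactly. Their poses are not given: they have to be found in the camera images.
- gearbox: grey cast feed gearbox, bolted down; origin on the bench under the middle of the H gate; x away from the robot, y to its left, z up (yaw -0.22 to 0.35). In this frame: case x -0.078..0.078, y -0.172..0.075, cover top z 0.094; a motor stands out of its back, x 0.07..0.18, y -0.10..0.01, top z 0.126
- gate_mid (a point): middle of the neutral channel at the top of the steel gate plate (96x84 mm, 105 mm above the bench), axes as the gearbox. The H opening is 11 mm deep: two slots along x, centred on y = +0.017 and -0.017, 18 mm wide, closed at x = +-0.027, joined by the neutral channel along y, 18 mm wide, at x = 0. The tongues between the slots are 13 mm wide with rounded noses
- lever_pivot (a point): pivot of the lever, inside the case at (0, 0, 0.035) in the gearbox frame. The lever, a 12 mm round steel stem, tilts about it in any direction that the gate allows
- lever_knob: black ball knob, 32 mm diameter, on the lever; origin: the ball's centre, 130 mm from the pivot; z along the lever. Upright it is at (0, 0, 0.165) in the gearbox frame, home in the far left slot at about (0.035, 0.031, 0.156); it starts in the near right slot. About 3 N at the knob moves the lever, it stays where it is left; steel walls stop it. Never push it with more than 60 N
- lever_along (a joint): tilt of the lever along the slots, rad: 0 neutral, positive far, negative near; the slots end at about +-0.285. The stem crosses freely within 0.04 of 0; a little outside that the rounded noses guide it in
- lever_across (a joint): tilt of the lever to the left, rad: positive left, negative right; about 0.21 to 0.265 in the left slots, -0.21 to -0.265 in the right ones
- lock_post (a point): upright round steel post, 18 mm diameter, 36 mm tall, on the right end of the gate lock, a flat bar (20x150x6 mm) sliding along the gearbox's y under two straps (y -0.045..-0.079, tops z 0.122). Home, the bar bars the neutral channel; it can close only with the lever well into a slot. Origin: on the post's axis at mid height; home at (0, -0.118, 0.130) in the gearbox frame
- gate_lock (a joint): travel of the gate lock to the right, m: 0 fully home (locked), 0.066 fully open at its stop; the gate is clear from about 0.058. About 3 N moves it; it stays where it is left
- oil_can: bystander, to be left alone: small round metal oil can with a bent spout, 68x70x173 mm; origin: centre of its underside
- spanner: bystander, to be left alone: combination spanner lying flat, 26x159x8 mm, along its own y; origin: centre of its underside
- tea_mug: bystander, to be left alone: white mug, 78x110x97 mm; origin: centre of its underside
- tape_measure: bystander, to be left alone: pocket tape measure lying flat, 62x81x33 mm; origin: centre of its underside
- sanding_block: bystander, to be left alone: cork sanding block, 66x110x29 mm; origin: centre of its underside
- screwdriver: bystander, to be left alone: screwdriver with a black handle, 27x210x25 mm, lying along its own y; origin: centre of its underside

How it is judged:
On the way, in this order (a step that is already met when the one before it is completed fails the run):
1. the gate lock is slid open, clear of the gate (value of joint gate_lock above 0.055 m), for 0.1 s.
2. the lever is fully home in the far left slot (value of joint lever_along above 0.235 rad and value of joint lever_across above 0.18 rad), for 0.1 s.
At the end, for the whole second after the job is handed in: The lever rests in the far left slot (tilted more than 0.235 rad far and more than 0.18 rad left; 0.285 is the slot's end), the gate lock is home again within 6 mm, and all is at rest (all of step 2 and value of joint gate_lock below 0.006 m and velocity of joint each of lever_along, lever_across below 0.05 rad/s and velocity of joint gate_lock between -0.01 and 0.01 m/s); the robot touches nothing.
It fails at once if the lever's knob is taken between the fingers (distance between the grasp point and lever_knob below 0.014 m).
It fails at once if the lock's post is taken between the fingers (distance between the grasp point and lock_post below 0.009 m).
It fails at once if the lever is forced (pushed or squeezed with more than 60 N) (contact force between the arm and lever_knob above 60 N).
It fails at once if the lever is forced (pushed or squeezed with more than 60 N) (contact force between the fingers and lever_knob above 60 N).
It fails at once if another thing on the bench is shifted by more than 20 mm, lifted or knocked over (distance of any of oil_can, spanner, tea_mug, tape_measure, sanding_block, screwdriver from where it was at the start of the episode above 0.02 m or angle between any of oil_can, tea_mug's own z axis and vertical above 0.35 rad).
It also fails if it takes over 54 s, if anything falls off the work surface, if the arm or the gripper's body presses on something with over 40 N, if the wrist force passes 120 N, or if a joint passes its speed limit or range.

ROBOT

A 7-joint arm with a two-finger parallel gripper is mounted at the origin on a cart in front of the work surface, level with it; the furniture and walls round the work are solid. World frame = base frame: x ahead of the robot, y to its left, z up, the work surface at z = 0. Lengths are in m, angles in rad, forces in N, time in s.
With the tool pointing down it reaches from about 0.375 to 0.925 m from the base axis. Payload 3.1 kg.
Tool frame: the origin (TCP) lies between the finger pads; the fingertips stand 25 mm ahead of it and the grasp point (between the pads) lies 6 mm ahead of it (r.tcp_to_tips is the distance from the TCP to the fingertips, in m); z points along the fingers, y is the line along which they close (so a half turn about z gives the same grasp; the last joint's range is limited). The gripper opens to 85 mm and grips with 20 to 120 N. Pads are 22 mm wide; open, the fingers measure 114 mm over their backs; the gripper's body (76 mm by 85 mm) begins 54 mm behind the grasp point. The pads swing forward as they close: fully open they stand 13 mm farther back than shut.
Start: joints at [1.065, 0.383, 0.044, 1.598, -0.018, 1.161, -0.05], TCP at [0.258, -0.597, 0.256] pointing down, gripper open.
Joint ranges: [-2.61, 2.61], [-0.41, 2.15], [-1.48, 1.57], [0, 2.5], [-1.57, 4.71], [0.05, 1.97], [-2.85, 2.85]. Speed limits (rad/s): [2.79, 2.79, 3.14, 3.14, 3.14, 3.14, 3.14].

INTERFACE

Orientations are given as a 3x3 rotation matrix whose columns are the frame's x, y, z axes.
In Python, from cell import r, move_gripper, kinematics, vision, order gives the robot as it stands. Calls block until the motion is done:
- r.reach(position, orientation): joint-space move of the TCP to a pose.
- r.servo_line(position, attitude=None, velocity=0.15): straight line of the TCP; attitude=None keeps the orientation; velocity is the mean speed in m/s.
- r.move_j(angles): joint-space move.
- move_gripper(opening, grip_force=None): finger opening in m; grip_force is the grip in N (None keeps the last); returns when the fingers have stopped.
- r.sleep(seconds).
- kinematics.solve_ik(position, orientation): joint angles nearest the present ones, or None.
- r.state(): the state.
- vision.snapshot(name): name is "side" or "top" or "wrist"; returns (picture, depth): 420x560x3 uint8, red, green, blue; 420x560 float32, m along the optical axis (not along the pixel's ray), 0 where there is no reading.
- vision.get_calibration(name): a dict with "K" (3x3 intrinsics, pixels), "extrinsics" (4x4, takes a point from camera to world coordinates). Camera axes: x right, y down, z forward; pixel columns grow to the right and rows downward; lengths in m; the calibration is good to about 2 mm. A picture is of the moment at which its call begins: read the wrist's pose just before it. get_calibration takes no time and is no camera call; for the wrist camera it gives the pose at the moment of the call.
A pose or a line that the arm cannot do raises r.PlanningError and nothing moves.
- order.sign_off(): hands the job in; it is judged then, once.
The state is a dict: "clock": time; "joint_pos": joint angles; "joint_velocities": joint speeds; "joint_torque": joint torques, N m; "tool_pos": TCP position; "tcp_rot": TCP orientation; "force": force on the tool from outside, world axes, zero at the start; "ft_torque": the same for the moment, N m; "gripper_width": finger opening in m; "finger_force": force on a finger pad.
Only numpy, scipy, OpenCV 4.12 (cv2) and the standard library are available. Lean on these libraries where they do the work, as an engineer would, in place of code of your own. Each camera call takes 0.05 s, during which the arm holds its last target. There are 200 camera calls.

## Working session

There is one attempt and no reset: what is moved stays moved. The work goes in short steps, each a Python script; the robot and the scene stay as the last script left them, time stands still between calls to the robot, and variables do not carry over. Pictures are saved under pics/ and viewed, at most 10 in all, crops included, and the job is handed in when it is done.

```bash
mkdir -p pics; python3 - <<'E'
from cell import r,vision
import cv2,numpy as np
for n in("top","side"):
    p,d=vision.snapshot(n); cv2.imwrite(f"pics/{n}0.png",p[:,:,::-1]); np.save(f"pics/{n}0.npy",d)
    c=vision.get_calibration(n); print(n,np.round(c["K"],1).tolist(),np.round(c["extrinsics"],3).tolist())
print(r.state()["clock"],r.tcp_to_tips)
E
```

```text
top [[398.7, 0.0, 280.6], [0.0, 398.7, 205.6], [0.0, 0.0, 1.0]] [[0.019, -0.991, 0.134, 0.353], [-1.0, -0.019, -0.001, -0.161], [0.003, -0.134, -0.991, 1.352], [0.0, 0.0, 0.0, 1.0]]
side [[537.4, 0.0, 277.4], [0.0, 537.4, 208.2], [0.0, 0.0, 1.0]] [[-0.873, -0.205, 0.443, -0.123], [-0.488, 0.407, -0.772, 0.978], [-0.022, -0.89, -0.455, 0.818], [0.0, 0.0, 0.0, 1.0]]
0.1 0.025
```

View pics/top0.png

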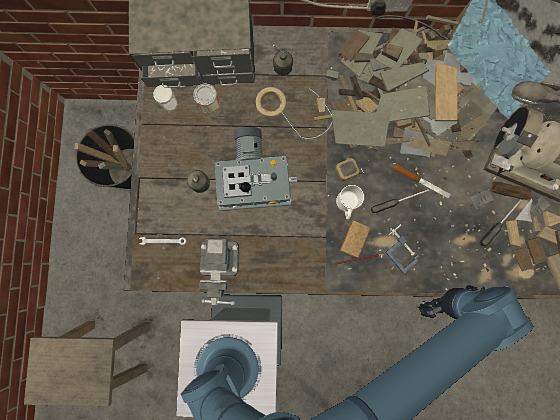

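View pics/side0.png

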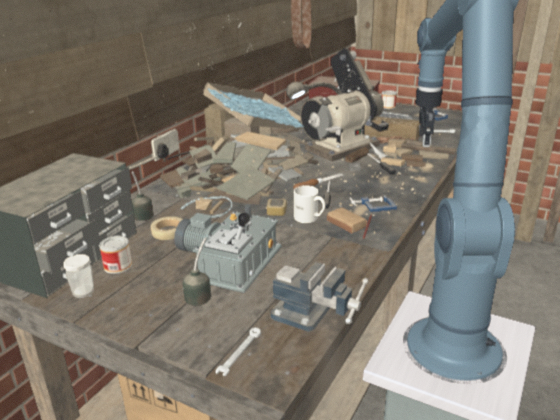

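The top view shows the gearbox near (250,183), with the knob around (244,187), the lock post around (293,180), and the oil can at (198,180). I'll enlarge that area.

```bash
cat > h.py <<'E'
from cell import r,move_gripper,kinematics,vision,order
import numpy as np,cv2
def ray(c,u,v,z):
    K,E=np.array(c["K"]),np.array(c["extrinsics"]); d=E[:3,:3]@np.linalg.solve(K,[u,v,1]); o=E[:3,3]
    return o+d*(z-o[2])/d[2]
def proj(c,P):
    K,E=np.array(c["K"]),np.array(c["extrinsics"]); q=K@(E[:3,:3].T@(np.asarray(P)-E[:3,3])); return q[:2]/q[2]
E
python3 - <<'E'
import cv2
a=cv2.imread("pics/top0.png")[120:220,180:310]
cv2.imwrite("pics/c1.png",cv2.resize(a,None,fx=6,fy=6,interpolation=cv2.INTER_CUBIC))
E
```

```text
(no output)
```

View pics/c1.png

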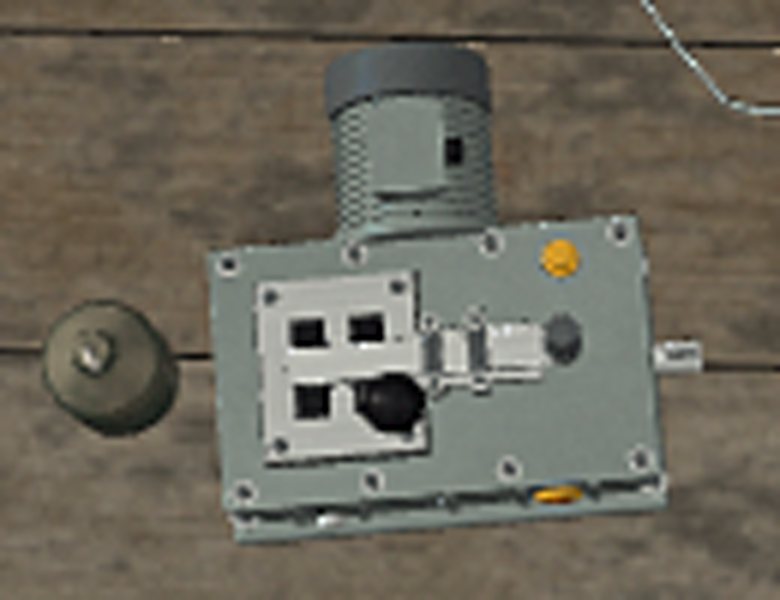

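The crop shows the cover corners at about (208,252), (636,215), (667,480) and (226,512), and the plate corners at (258,283), (413,270), (428,450) and (265,465). The post is at (563,340) and the knob at (390,402).

```bash
python3 - <<'E'
from h import *
c=vision.get_calibration("top")
px=lambda u,v:(180+(u+.5)/6-.5,120+(v+.5)/6-.5)
obs=[((208,252),.094,(.078,.075)),((636,215),.094,(.078,-.172)),((667,480),.094,(-.078,-.172)),((226,512),.094,(-.078,.075)),
((258,283),.105,(.042,.048)),((413,270),.105,(.042,-.048)),((428,450),.105,(-.042,-.048)),((265,465),.105,(-.042,.048))]
W=np.array([ray(c,*px(*a),z)[:2] for a,z,_ in obs]); G=np.array([g for *_,g in obs])
for s in (slice(0,8),slice(0,4),slice(4,8)):
    w,g=W[s],G[s]; wm,gm=w.mean(0),g.mean(0); H=(g-gm).T@(w-wm); th=np.arctan2(H[0,1]-H[1,0],H[0,0]+H[1,1])
    R=np.array([[np.cos(th),-np.sin(th)],[np.sin(th),np.cos(th)]]); t=wm-R@gm
    print(th,t); print(np.round((w-(g@R.T+t))*1000,1).tolist())
    for n,p,z in(("post",(563,340),.148),("knob",(390,402),.156)): print(n,R.T@(ray(c,*px(*p),z)[:2]-t))
E
```

```text
0.10426486233504016 [ 0.59922845 -0.0202797 ]
[[-6.0, -7.6], [-6.8, 8.0], [4.0, 5.3], [8.1, -6.7], [7.8, -6.2], [6.5, 7.0], [-7.0, 4.9], [-6.6, -4.9]]
post [-0.00456831 -0.11816476]
knob [-0.03077527 -0.02796873]
0.10550738462117963 [ 0.59896792 -0.02050587]
[[-5.7, -7.4], [-6.8, 8.1], [4.0, 5.6], [8.4, -6.3]]
post [-0.00443223 -0.11796151]
knob [-0.0305271  -0.02773299]
0.10082382581412613 [ 0.59942904 -0.02005984]
[[7.5, -6.3], [6.5, 6.9], [-7.0, 4.6], [-7.0, -5.2]]
post [-0.00438339 -0.11837833]
knob [-0.03090056 -0.02827301]
```

The fit gives the gearbox at about (0.599, -0.020) with yaw 0.104. The plate is 96 mm along x, which explains the residuals, and the knob and post land within 5 mm of where they should be. Next I'll close the gripper, move above it and refine from the wrist.

```bash
cat >> h.py <<'E'
O=np.array([.599,-.020,0]); YAW=.104
def Rz(): c,s=np.cos(YAW),np.sin(YAW); return np.array([[c,-s,0],[s,c,0],[0,0,1]])
SG=1
def att(): return Rz()@np.diag([SG,-SG,-1.])
def W(x,y,ztip): return O+Rz()@np.array([x,y,ztip+.025])   # TCP for closed fingertips at gearbox x,y,ztip
def fg(): return Rz().T@np.array(r.state()["force"])
def tipg(): s=r.state(); return Rz().T@(np.array(s["tool_pos"])-O)-[0,0,.025]
E
python3 - <<'E'
from h import *
s=r.state(); print(np.round(s["tcp_rot"],2).tolist(), s["force"])
move_gripper(0.0)
r.reach(W(-.08,-.06,.33),att())
s=r.state(); print(s["clock"],np.round(s["joint_pos"],2),np.round(tipg(),4),fg(),s["gripper_width"])
c=vision.get_calibration("wrist"); p,d=vision.snapshot("wrist"); cv2.imwrite("pics/w0.png",p[:,:,::-1]); np.save("pics/w0.npy",d)
np.savez("pics/w0c.npz",K=c["K"],extrinsics=c["extrinsics"])
for P in [(0,0,.105),(-.035,-.031,.156),(0,-.118,.148)]: print(proj(c,O+Rz()@np.array(P)))
E
```

```text
[[0.92, 0.4, -0.0], [0.4, -0.92, 0.0], [-0.0, -0.0, -1.0]] [-0.01949658 -1.31217833 -0.43927564]
2.9583 [ 0.42  0.11 -0.35  1.74  0.04  1.3  -1.41] [-0.0804 -0.0615  0.3297] [-0.09475694 -0.27087249  0.17001861] -0.00037414406719405276
[226.03693759 112.68491433]
[250.03107467 147.27619474]
[336.67152097 110.93767285]
```

View pics/w0.png

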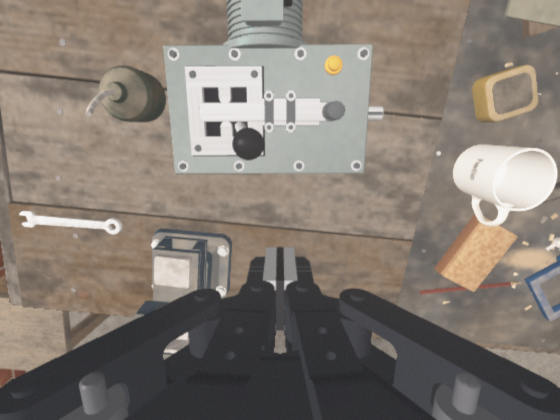

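Predicted and seen points agree within about 3 px: plate centre (226,111), knob (248,143), post (334,110). That calls for a small shift of about +2 mm. Now I'll push the lock open.

```bash
sed -i 's/^O=.*/O=np.array([.6008,-.0183,0])/' h.py
python3 - <<'E'
from h import *
r.servo_line(W(0,-.083,.22),att(),.2)
r.servo_line(W(0,-.083,.129),att(),.12)
print(np.round(tipg(),4),fg().round(1))
y=-.083
while y>-.164:
    y-=.004; r.servo_line(W(0,y,.129),att(),.06); f=fg(); print(round(y,3),np.round(tipg()[1],4),f.round(1))
    if abs(f[1])>20: break
print(r.state()["clock"])
c=vision.get_calibration("wrist"); p,d=vision.snapshot("wrist"); cv2.imwrite("pics/w1.png",p[:,:,::-1])
p,d=vision.snapshot("top"); cv2.imwrite("pics/t1.png",cv2.resize(p[120:220,180:310,::-1],None,fx=6,fy=6,interpolation=2))
E
```

```text
Traceback (most recent call last):
  File "h.py", line 12, in W
    def W(x,y,ztip): return O+Rz()@np.array([x,y,ztip+.025])   # TCP for closed fingertips at gearbox x,y,ztip
                              ~~^^
  File "h.py", line 9, in Rz
    def Rz(): c,s=np.cos(YAW),np.sin(YAW); return np.array([[c,-s,0],[s,c,0],[0,0,1]])
                         ^^^
NameError: name 'YAW' is not defined
```

My `sed` command removed YAW. I'll put it back and rerun.

```bash
sed -i 's/^O=.*/O=np.array([.6008,-.0183,0]); YAW=.104/' h.py
python3 - <<'E'
from h import *
r.servo_line(W(0,-.083,.22),att(),.2)
r.servo_line(W(0,-.083,.129),att(),.12)
print(np.round(tipg(),4),fg().round(1))
y=-.083
while y>-.164:
    y-=.004; r.servo_line(W(0,y,.129),att(),.06); f=fg(); print(round(y,3),np.round(tipg()[1],4),f.round(1))
    if abs(f[1])>20: break
print(r.state()["clock"])
p,d=vision.snapshot("wrist"); cv2.imwrite("pics/w1.png",p[:,:,::-1])
E
```

```text
[ 0.0008 -0.0831  0.13  ] [0.  0.4 0.4]
-0.087 -0.0879 [ 0.1  0.6 -0.3]
-0.091 -0.0917 [0.7 1.  0.3]
-0.095 -0.0956 [ 0.5 -0.1  0.2]
-0.099 -0.0988 [-0.2  0.6 -0.4]
-0.103 -0.1026 [ 0.1  1.6 -0.4]
-0.107 -0.1073 [1.4 1.5 0.1]
-0.111 -0.1117 [ 1.3  1.7 -0.4]
-0.115 -0.1158 [ 1.2  1.4 -0.9]
-0.119 -0.1198 [ 1.4  1.6 -0.3]
-0.123 -0.1237 [ 0.9  1.2 -0.8]
-0.127 -0.1277 [ 1.7  2.  -0.4]
-0.131 -0.1317 [ 1.1  1.5 -0.2]
-0.135 -0.1357 [ 0.9  2.  -0.4]
-0.139 -0.1397 [ 0.2  1.  -0.1]
-0.143 -0.1437 [1.6 0.5 0.1]
-0.147 -0.1477 [1.1 1.8 0.2]
-0.151 -0.1517 [-0.7  1.4 -0. ]
-0.155 -0.1557 [0.5 1.2 0.6]
-0.159 -0.1597 [ 1.   0.8 -0.5]
-0.163 -0.1627 [0.6 2.8 1.1]
-0.167 -0.163 [-1.5  7.9  2.5]
10.0083
```

View pics/w1.png

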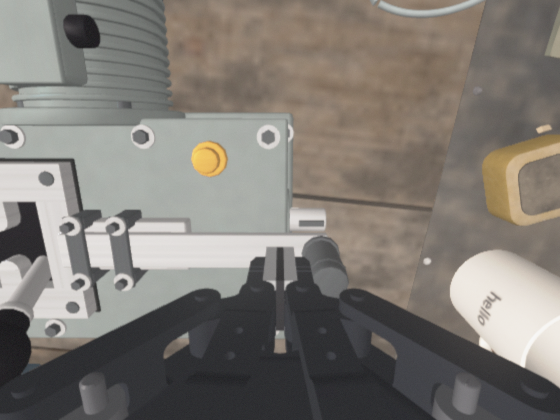

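The tip stopped at y -0.163 as the force rose, so the lock is at its stop and open. In the picture the post sits right of the fingers at (325,260) and the bar is clear of the gate. Next, push the lever to neutral.

```bash
cat >> h.py <<'E'
def push(a,b,z,lim=15,step=.004,v=.05):
    a,b=np.array(a,float),np.array(b,float); n=int(np.ceil(np.linalg.norm(b-a)/step))
    for i in range(1,n+1):
        q=a+(b-a)*i/n; r.servo_line(W(*q,z),att(),v); f=fg(); print(q.round(3),tipg().round(4),f.round(1))
        if np.hypot(*f[:2])>lim: print("STOP"); break
E
python3 - <<'E'
from h import *
t=tipg(); r.servo_line(W(t[0],t[1]+.012,.129),att(),.1)
r.servo_line(W(0,-.15,.21),att(),.2)
r.servo_line(W(-.082,-.031,.21),att(),.25)
r.servo_line(W(-.082,-.031,.140),att(),.12)
push((-.082,-.031),(-.029,-.031),.140)
r.servo_line(W(-.045,-.031,.140),att(),.1)
r.servo_line(W(-.08,-.05,.25),att(),.25)
c=vision.get_calibration("wrist"); p,d=vision.snapshot("wrist"); cv2.imwrite("pics/w2.png",p[:,:,::-1])
for P in [(0,0,.105),(0,-.031,.161),(0,-.184,.148)]: print(proj(c,O+Rz()@np.array(P)))
print(r.state()["clock"])
E
```

```text
[-0.078 -0.031] [-0.0771 -0.0311  0.1411] [ 0.4 -0.1 -0.2]
[-0.074 -0.031] [-0.074  -0.0309  0.1403] [ 0.3  0.2 -0.4]
[-0.071 -0.031] [-0.0704 -0.0309  0.14  ] [0.1 0.3 0.1]
[-0.067 -0.031] [-0.0666 -0.031   0.14  ] [ 0.  -0.2 -0.1]
[-0.063 -0.031] [-0.0628 -0.0309  0.1401] [ 0.6 -0.1  0.2]
[-0.059 -0.031] [-0.0594 -0.031   0.1398] [-0.  -0.2 -0.2]
[-0.056 -0.031] [-0.0563 -0.031   0.1398] [-4.3 -0.6  2.3]
[-0.052 -0.031] [-0.052  -0.0311  0.1399] [-3.8 -0.1  2.2]
[-0.048 -0.031] [-0.0478 -0.0311  0.14  ] [-2.5 -1.   1.6]
[-0.044 -0.031] [-0.0439 -0.031   0.14  ] [-2.5  0.3  2. ]
[-0.04  -0.031] [-0.04  -0.031  0.14 ] [-1.8 -0.2  0.8]
[-0.037 -0.031] [-0.0362 -0.031   0.14  ] [-2.1 -0.6  1.4]
[-0.033 -0.031] [-0.0324 -0.0309  0.14  ] [-3.  -0.4  1.2]
[-0.029 -0.031] [-0.0286 -0.0309  0.14  ] [-1.8 -0.9  1. ]
[224.52972664 110.40725542]
[254.46364219 107.01169789]
[458.96843424 108.04085084]
16.8583
```

View pics/w2.png

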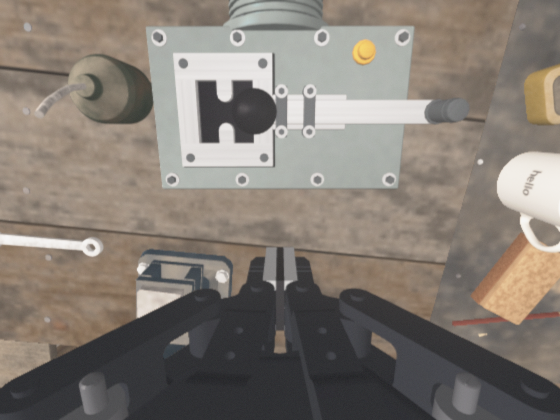

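The gate is clear. The knob is at (255,110.5), against (254.5,107) predicted for neutral, so it sits about 3 mm short. I'll nudge it, then push across to the left.

```bash
python3 - <<'E'
from h import *
r.servo_line(W(-.06,-.031,.21),att(),.25)
r.servo_line(W(-.05,-.031,.140),att(),.15)
push((-.04,-.031),(-.0255,-.031),.140,step=.005)
r.servo_line(W(-.05,-.04,.140),att(),.15)
r.servo_line(W(-.05,-.078,.145),att(),.15)
r.servo_line(W(0,-.078,.145),att(),.15)
push((0,-.078),(0,.002),.143,lim=12)
print(r.state()["clock"])
E
```

```text
[-0.035 -0.031] [-0.0346 -0.0309  0.1404] [ 0.1 -0.4 -0.4]
[-0.03  -0.031] [-0.0301 -0.0309  0.14  ] [-1.2  0.5 -0.6]
[-0.025 -0.031] [-0.0261 -0.0311  0.1397] [-1.9 -0.1  0.7]
[ 0.    -0.074] [-0.0011 -0.0734  0.1426] [-0.6 -0.2 -0.2]
[ 0.   -0.07] [-1.000e-04 -6.950e-02  1.432e-01] [ 0.4 -0.3  0.3]
[ 0.    -0.066] [ 1.000e-04 -6.550e-02  1.431e-01] [ 0.1 -0.2 -0.5]
[ 0.    -0.062] [ 0.     -0.0616  0.143 ] [-0.5  0.3 -0.5]
[ 0.    -0.058] [ 0.     -0.0592  0.1433] [ 0.1 -1.5  2. ]
[ 0.    -0.054] [ 0.0003 -0.0549  0.1437] [-1.  -4.5  2.7]
[ 0.   -0.05] [ 0.0004 -0.0499  0.1433] [ 0.6 -2.8  1.8]
[ 0.    -0.046] [ 1.00e-04 -4.54e-02  1.43e-01] [ 0.5 -3.2  2. ]
[ 0.    -0.042] [-0.     -0.0413  0.1429] [ 0.2 -2.1  2.7]
[ 0.    -0.038] [-1.000e-04 -3.720e-02  1.429e-01] [-0.3 -3.3  1.8]
[ 0.    -0.034] [-1.000e-04 -3.330e-02  1.429e-01] [-0.  -2.8  2.3]
[ 0.   -0.03] [-1.000e-04 -2.930e-02  1.429e-01] [-0.2 -3.2  1.3]
[ 0.    -0.026] [-1.000e-04 -2.530e-02  1.429e-01] [-0.4 -2.9  1.7]
[ 0.    -0.022] [-1.000e-04 -2.130e-02  1.429e-01] [-0.6 -1.5  1.8]
[ 0.    -0.018] [-1.000e-04 -1.730e-02  1.429e-01] [-0.2 -1.4  1.5]
[ 0.    -0.014] [-1.000e-04 -1.330e-02  1.429e-01] [-0.3 -1.4  1. ]
[ 0.   -0.01] [-1.000e-04 -9.400e-03  1.428e-01] [-0.2 -2.1  0.7]
[ 0.    -0.006] [-0.0002 -0.0054  0.1427] [-0.3 -2.6 -0.7]
[ 0.    -0.002] [-0.0003 -0.0015  0.1426] [ 0.2 -2.  -1.1]
[0.    0.002] [-0.0003  0.0025  0.1428] [ 0.7 -1.  -1. ]
24.9917
```

The lever crossed freely at about 3 N, so it's in the left column. Now push it far and home.

```bash
python3 - <<'E'
from h import *
r.servo_line(W(0,-.012,.145),att(),.15)
r.servo_line(W(-.05,-.012,.145),att(),.15)
r.servo_line(W(-.05,.030,.142),att(),.15)
push((-.035,.030),(.021,.030),.140,lim=12)
t=tipg(); r.servo_line(W(t[0]-.02,.03,.140),att(),.15)
r.servo_line(W(-.08,-.05,.25),att(),.25)
c=vision.get_calibration("wrist"); p,d=vision.snapshot("wrist"); cv2.imwrite("pics/w3.png",p[:,:,::-1])
for P in [(0,0,.105),(.035,.031,.156),(0,-.184,.148)]: print(proj(c,O+Rz()@np.array(P)))
print(r.state()["clock"])
E
```

```text
[-0.031  0.03 ] [-0.0311  0.0298  0.1398] [0.1 0.6 0.3]
[-0.028  0.03 ] [-0.0274  0.0301  0.14  ] [-0.8  0.   0.4]
[-0.024  0.03 ] [-0.0244  0.03    0.1398] [-2.4  0.1  2. ]
[-0.02  0.03] [-0.0202  0.03    0.1398] [-2.2  0.2  1.5]
[-0.016  0.03 ] [-0.0161  0.03    0.1398] [-1.6 -0.2  0.6]
[-0.013  0.03 ] [-0.0123  0.0299  0.1399] [-1.7 -0.4  0.1]
[-0.009  0.03 ] [-0.0086  0.03    0.1399] [-2.2 -0.3 -0.5]
[-0.005  0.03 ] [-0.0049  0.03    0.1399] [-1.1  0.   0.1]
[-0.001  0.03 ] [-0.0012  0.03    0.1398] [-2.6  0.7 -1.6]
[0.002 0.03 ] [0.0025 0.0299 0.1399] [-2.  -1.  -2.1]
[0.006 0.03 ] [0.0063 0.03   0.1399] [-2.2 -0.2 -2.5]
[0.01 0.03] [0.0091 0.03   0.1395] [-4.5  0.  -2.3]
[0.014 0.03 ] [0.01   0.0301 0.1393] [-10.6   0.5   2.7]
[0.017 0.03 ] [0.0108 0.0302 0.1391] [-17.6   0.4   7.3]
STOP
[225.65968504 110.65351546]
[166.49890651  54.80071255]
[460.53605842 108.58017696]
31.075
```

View pics/w3.png

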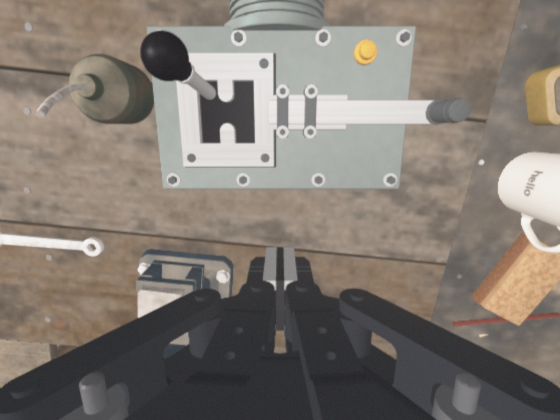

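The lever is home: the knob at (165,55) matches the prediction (166,55). Now I'll slide the lock back from the right.

```bash
python3 - <<'E'
from h import *
r.servo_line(W(0,-.22,.21),att(),.25)
r.servo_line(W(0,-.22,.129),att(),.15)
r.servo_line(W(0,-.208,.129),att(),.1)
push((0,-.208),(0,-.127),.129,lim=12,step=.005)
t=tipg(); r.servo_line(W(0,t[1]-.02,.129),att(),.15)
r.servo_line(W(-.08,-.08,.27),att(),.25)
c=vision.get_calibration("wrist"); p,d=vision.snapshot("wrist"); cv2.imwrite("pics/w4.png",p[:,:,::-1])
for P in [(0,0,.105),(.035,.031,.156),(0,-.118,.148)]: print(proj(c,O+Rz()@np.array(P)))
print(r.state()["clock"])
E
```

```text
[ 0.    -0.203] [ 0.0004 -0.2033  0.1296] [-0.2 -0.9  0.5]
[ 0.    -0.198] [ 0.0003 -0.1985  0.1293] [ 0.5 -2.2  1.3]
[ 0.    -0.194] [ 0.0002 -0.1931  0.1291] [ 0.7 -1.   0.9]
[ 0.    -0.189] [ 0.     -0.188   0.1289] [ 0.1 -1.3  1.2]
[ 0.    -0.184] [-1.000e-04 -1.832e-01  1.288e-01] [-0.1 -1.   1.7]
[ 0.    -0.179] [-1.000e-04 -1.785e-01  1.288e-01] [-0.8 -1.2  0.5]
[ 0.    -0.175] [-1.000e-04 -1.737e-01  1.288e-01] [ 0.9 -0.7  0.2]
[ 0.   -0.17] [-1.000e-04 -1.690e-01  1.288e-01] [-0.7 -1.6  0.1]
[ 0.    -0.165] [-1.000e-04 -1.642e-01  1.289e-01] [ 1.6 -1.8  0.4]
[ 0.   -0.16] [-1.000e-04 -1.595e-01  1.289e-01] [ 0.9 -1.1 -0.7]
[ 0.    -0.156] [-1.000e-04 -1.547e-01  1.289e-01] [ 0.2 -1.8 -0.8]
[ 0.    -0.151] [-1.000e-04 -1.500e-01  1.289e-01] [ 0.  -0.2 -0.4]
[ 0.    -0.146] [-1.000e-04 -1.452e-01  1.289e-01] [-0.3 -1.2 -0.3]
[ 0.    -0.141] [-1.000e-04 -1.416e-01  1.289e-01] [ 0.2 -2.9 -2. ]
[ 0.    -0.137] [-0.0002 -0.1413  0.1291] [ 1.8 -8.6 -2.4]
[ 0.    -0.132] [-0.0003 -0.141   0.1293] [  2.2 -12.5  -4.9]
STOP
[196.2652681  110.08005286]
[134.33653033  58.56802209]
[327.83452926 107.97423421]
38.2167
```

View pics/w4.png

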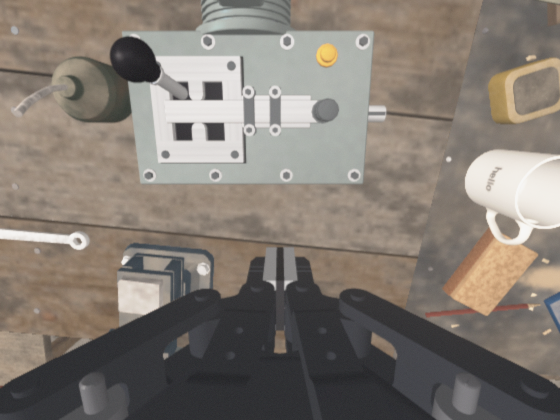

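The bar spans the gate and is at its stop: the post at (326,109) matches the home prediction (328,108). The knob at (134,60) is still home and the arm is clear, so I'm handing in.

```bash
python3 -c "
from h import *
print(order.sign_off())"
```

```text
the job is handed in; nothing more can be done
None
```

The lever is fully home in the far left slot, the gate lock is slid back to its left stop, nothing else on the bench appears disturbed, and I handed the job in at about 38 s; the sign-off returned no verdict.

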